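# Charge the glaze mill and hold its clutch arm at the stop

## Robot

A 6-joint arm with a two-finger parallel gripper is mounted at the origin on the work surface. World frame = base frame: x ahead of the robot, y to its left, z up, the work surface at z = 0. Lengths are in m, angles in rad, forces in N, time in s.
With the tool pointing down it reaches from about 0.35 to 0.925 m from the base axis. Payload 6.4 kg.
Tool frame: the origin (TCP) lies between the finger pads; the fingertips stand ctrl.tip_extent ahead of it and the grasp point (between the pads) lies 3 mm ahead of it (ctrl.tip_extent is the distance from the TCP to the fingertips, in m); x points along the fingers, y is the direction in which the jaws open and shut, and the axes are right-handed (so a half turn about x gives the same grasp; the last joint's range is limited). The gripper opens to 85 mm and grips with 20 to 120 N. Pads are 22 mm wide; open, the fingers measure 114 mm over their backs; the gripper's body (76 mm by 85 mm) begins 54 mm behind the grasp point. The pads swing forward as they close: fully open they stand 13 mm farther back than shut.
Start: joints at [-1.48, 0.245, 1.558, -0, 1.339, -0.174], TCP at [0.17, -0.627, 0.228] pointing down, gripper open.
Joint ranges: [-3.13, 3.13], [-1.02, 2.26], [0.13, 2.54], [-0.95, 4.09], [0.21, 2.88], [-2.74, 2.74]. Speed limits (rad/s): [2.57, 2.57, 3.14, 3.14, 3.14, 3.14].

## Interface

Orientations are given as a unit quaternion [x, y, z, w].
In Python, from bench import ctrl, imaging, ticket gives the robot as it stands.
- The arm moves only by the tool drive_tool, never from a script. Its argument "plan" is a list of rows, each a list of 7 numbers: the shift along the tool's x, y, z in m, then the turn, a rotation vector about the tool's x, y, z in degrees, then the opening, from 0 (shut) to 1 (fully open). A call has 1 to 8 rows; each row is the pose to reach, as a shift and turn from the pose commanded when the call began, along the tool's axes at that moment; what a row does not reach only later rows make up. A row lasts 1/10 s, in which the tool goes at most 50 mm and 8.59 degrees, less where a joint would pass 70% of its speed; a pose out of reach is approached as far as the arm can. A call with a gripper value outside its range is refused whole. The fingers move at their own pace and stop on an object; the grip force is fixed at half the most. Time passes only in rows, so rows that repeat a pose let the fingers close. It gives the time, the measured TCP pose, the force and the opening at its end, in the units of the state.
- ctrl.state(): the state, without advancing time (a new reading comes with each control period).
- imaging.read_camera(name): name is "side" or "top"; returns (picture, depth): 400x640x3 uint8, red, green, blue; 400x640 float32, m along the optical axis (not along the pixel's ray), 0 where there is no reading.
- imaging.camera_params(name): a dict with "fx", "fy", "cx", "cy" (pixels), "dist" ([k1, k2, p1, p2, k3] as OpenCV has them; the pictures are not rectified), "rvec" (rotation vector, rad) and "tvec" (3), from world to camera coordinates, as OpenCV has them. Camera axes: x right, y down, z forward; pixel columns grow to the right and rows downward; lengths in m; the calibration is good to about 2 mm. A picture is of the moment at which its call begins. camera_params takes no time and is no camera call.
- ticket.hand_in(): hands the job in, once; it reports no verdict.
Trained networks look in the newest picture that a camera, given by its name, has taken for a name from the list of things; names that differ only in an ending like _2 or _b are one class to them, and where a whole thing is asked for, a point or a joint stands for the part that bears it (a point fixed in the world has none). Each returns a list of dicts, best first, with "p" (0 to 1); they miss things now and then, are a little off and sometimes report something else, mostly with a low value. They report only what shows in the picture. A call takes as long as a camera call. They do not tell look-alikes from the thing itself.
- imaging.boxes_of(camera, label): "extent" ([left, top, width, height] in pixels, round what is visible of it).
- imaging.masks_of(camera, label): "mask" (400x640 bool, what is visible of it) and "extent" ([left, top, width, height] in pixels, round what is visible of it).
The state is a dict: "time": time; "joint_positions": joint angles; "qvel": joint speeds; "joint_efforts": joint torques, N m; "position": TCP position; "tool_rot": TCP orientation; "wrist_force": force on the tool from outside, world axes, zero at the start; "ft_torque": the same for the moment, N m; "grip_width": finger opening in m.
Only numpy, scipy, OpenCV 4.12 (cv2) and the standard library are available. Lean on these libraries where they do the work, as an engineer would, in place of code of your own. Each camera call takes 0.05 s, during which the arm holds its last target. There are 200 camera calls.

## Task

Pour all six grinding balls from the small metal cup into the glaze mill's open pot, then stand the empty cup upright on the bench and let go of it. Then, with the gripper's fingers on the grip post of the mill's spring-loaded clutch arm, swing the arm away from its rest all the way to its stop, and finish while still holding it there against the spring: do not let it go. Do not disturb the plaster mould, the lidded jar or the wooden rib on the bench.

Things in the scene. Friction and masses are not known exactly. Their poses are not given: they have to be found in the camera images.
- mill: Bench glaze mill, fixed. Grey base plate 210 (x) x 370 (y) x 20 mm high; origin on the bench, z up, x within 0.3 rad of the world's x. Steel pot upright at (0, +100) mm. Dark motor 68 mm across, 101 mm high at (+55, -5) mm; belt guard 48 mm high at (-50, +5) mm; clutch arm's pivot at (-30, -50) mm.
- pot_mouth (a point): Centre of the round steel pot's open mouth, level with its rim, 130 mm above the bench. Pot inside diameter 110 mm, outside 120 mm (128 at the rim), inner floor 28 mm above the bench.
- clutch_arm (a joint): Angle of the flat steel clutch arm about its upright pivot: 0 = rest (starts there, springs back when free); 0.9 = stop, fully wound. Grows counterclockwise seen from above. From the pivot the arm points at -2.0 rad from the mill's x axis at rest, -1.1 at the stop: its end moves away from the robot. Spring 0.7 N m/rad, preloaded: at the post about 3 N at rest, 9 N at the stop.
- clutch_grip (a point): Top centre of the upright round steel grip post on the arm's end, 110 mm from the pivot axis, 116 mm above the bench. Post 20 mm in diameter, free for its upper 48 mm; below it a 28 mm collar, the 20 mm wide arm and a black roller 42 mm across. Moves with the arm; its x axis points from pivot to post.
- clutch_pivot (a point): Point on the pivot axis of the clutch arm, at the height of the top of the grip post. Fixed on the mill.
- cup: Loose open aluminium cup, 85 mm high, outer diameter 58 mm at the foot widening straight to 66 mm at the rim, wall 3 mm, floor 5 mm, about 120 g, no handle. Origin at the centre of its underside, z towards the mouth. Starts upright on the bench to the robot's right (-y), the six balls loose on its floor.
- cup_rim (a point): Centre of the cup's mouth, 85 mm above its underside.
- ball0_center (a point): Centre of grinding ball 1 of 6: white ceramic, 16 mm in diameter, 11 g; starts in the cup.
- ball1_center (a point): Centre of grinding ball 2 of 6: white ceramic, 16 mm in diameter, 11 g; starts in the cup.
- ball2_center (a point): Centre of grinding ball 3 of 6: white ceramic, 16 mm in diameter, 11 g; starts in the cup.
- ball3_center (a point): Centre of grinding ball 4 of 6: white ceramic, 16 mm in diameter, 11 g; starts in the cup.
- ball4_center (a point): Centre of grinding ball 5 of 6: white ceramic, 16 mm in diameter, 11 g; starts in the cup.
- ball5_center (a point): Centre of grinding ball 6 of 6: white ceramic, 16 mm in diameter, 11 g; starts in the cup.
- mould: Bystander: loose plaster mould half, a channel-shaped block 130 x 90 x 60 mm. Origin under its centre. Leave alone.
- glaze_jar: Bystander: loose lidded glass jar, 70 mm across, 85 mm high. Origin under its centre. Leave alone.
- rib: Bystander: loose flat wooden rib 130 x 50 x 8 mm. Origin under its centre. Leave alone.
There are look-alikes about, which are no part of the job. Leave any orange look-alike of the cup alone.

How it is judged:
On the way, in this order (a step that is already met when the one before it is completed fails the run):
1. all six balls are in the pot, poured from the cup held above it (horizontal distance between each of ball0_center, ball1_center, ball2_center, ball3_center, ball4_center, ball5_center and pot_mouth below 0.058 m and height (world z) of ball0_center between 0.025 and 0.13 m and height (world z) of ball1_center between 0.025 and 0.13 m and height (world z) of ball2_center between 0.025 and 0.13 m and height (world z) of ball3_center between 0.025 and 0.13 m and height (world z) of ball4_center between 0.025 and 0.13 m and height (world z) of ball5_center between 0.025 and 0.13 m and horizontal distance between cup_rim and pot_mouth below 0.16 m and height (world z) of cup_rim above 0.12 m), for 0.1 s.
2. the cup stands upright on the bench, let go (height (world z) of cup between -0.008 and 0.008 m and angle between cup's own z axis and vertical below 0.12 rad and contact force between the fingers and cup below 0.2 N), for 0.2 s.
At the end, for the whole second after the job is handed in: All six balls are in the pot; the cup stands upright (within 0.12 rad) on the bench, untouched; for the last second the fingers press the clutch arm with over 3 N and hold it still, within 0.05 rad of its stop at 0.9 rad; the cup does not prop it. Bystanders moved under 30 mm (all of step 2 and horizontal distance between each of ball0_center, ball1_center, ball2_center, ball3_center, ball4_center, ball5_center and pot_mouth below 0.058 m and height (world z) of ball0_center between 0.025 and 0.13 m and height (world z) of ball1_center between 0.025 and 0.13 m and height (world z) of ball2_center between 0.025 and 0.13 m and height (world z) of ball3_center between 0.025 and 0.13 m and height (world z) of ball4_center between 0.025 and 0.13 m and height (world z) of ball5_center between 0.025 and 0.13 m and value of joint clutch_arm above 0.85 rad and velocity of joint clutch_arm between -0.1 and 0.1 rad/s and contact force between the fingers and clutch_arm above 3 N and contact force between cup and clutch_arm below 0.2 N); the arm keeps its last pose, push and grip.
It fails at once if the plaster mould is disturbed (moved more than 30 mm) (distance of mould from where it was at the start of the episode above 0.03 m).
It fails at once if the lidded jar is disturbed (moved more than 30 mm) (distance of glaze_jar from where it was at the start of the episode above 0.03 m).
It fails at once if the wooden rib is disturbed (moved more than 30 mm) (distance of rib from where it was at the start of the episode above 0.03 m).
It also fails if it takes over 72 s, if anything falls off the work surface, if the arm or the gripper's body presses on something with over 40 N, if the wrist force passes 120 N, or if a joint passes its speed limit or range.

## Working session

There is one attempt and no reset: what is moved stays moved. The work goes in short steps, Python scripts to look and compute and a tool call to move; the robot and the scene stay as the last step left them, time stands still between calls to the robot, and variables do not carry over. Pictures are saved under pics/ and viewed, about 8 in all and at most 12, crops included, and the job is handed in when it is done.

Besides the shell and the picture viewer there is one more tool, called after "Call:" as name(argument=value, ...), one argument or row to a line, values as JSON. drive_tool: Moves the arm, as the interface text tells. Its arguments: {"type":"object","properties":{"plan":{"type":"array","items":{"type":"array","items":{"type":"number"}}}},"required":["plan"]}

```bash
ls; mkdir -p pics; cat > h.py <<'E'
import numpy as np, cv2
from scipy.spatial.transform import Rotation as R
from bench import ctrl, imaging, ticket
def cam(n):
    p=imaging.camera_params(n); K=np.array([[p['fx'],0,p['cx']],[0,p['fy'],p['cy']],[0,0,1.]])
    return K,np.array(p['dist'],float),cv2.Rodrigues(np.array(p['rvec'],float))[0],np.array(p['tvec'],float)
def world(n,uv,d):
    K,D,Rm,t=cam(n); uv=np.array(uv,float).reshape(-1,1,2)
    q=cv2.undistortPoints(uv,K,D).reshape(-1,2); d=np.array(d).reshape(-1,1)
    return (np.c_[q,np.ones(len(q))]*d-t)@Rm
def proj(n,P):
    K,D,Rm,t=cam(n); return cv2.projectPoints(np.array(P,float).reshape(-1,1,3),cv2.Rodrigues(Rm)[0],t,K,D)[0].reshape(-1,2)
def cloud(n,dep,mask=None):
    m=dep>0
    if mask is not None: m&=mask
    v,u=np.nonzero(m); return world(n,np.c_[u,v],dep[v,u]),np.c_[u,v]
def save(name,im): cv2.imwrite('pics/'+name,cv2.cvtColor(im,cv2.COLOR_RGB2BGR))
E
python3 - <<'E'
from h import *
s=ctrl.state(); print(s, ctrl.tip_extent)
ims=[]
for n in ('top','side'):
    im,d=imaging.read_camera(n); save(n+'0.png',im); np.save(n+'_d.npy',d)
    K,D,Rm,t=cam(n); print(n,(-Rm.T@t).round(3),Rm[2].round(3))
    for l in ('mill','cup','clutch_arm','mould','glaze_jar','rib'):
        for r in imaging.masks_of(n,l)[:3]:
            P,_=cloud(n,d,r['mask'])
            print(n,l,round(r['p'],2),r['extent'],'med',np.median(P,0).round(3),'lo',np.percentile(P,2,axis=0).round(3),'hi',np.percentile(P,98,axis=0).round(3), 'rgb',im[r['mask']].mean(0).round())
E
```

```text
pics
{'time': 0.0, 'joint_positions': array([-1.48011606e+00,  2.45812291e-01,  1.55899952e+00, -1.64073998e-05,
        1.33873295e+00, -1.74087793e-01]), 'qvel': array([-0.0007761 , -0.00087957, -0.00046923, -0.00016431, -0.00059591,
        0.00043482]), 'joint_efforts': array([-2.36981723e-04, -4.29506457e+01, -3.26132333e+01, -1.14250272e-04,
        5.29782075e-03,  2.58372545e-06]), 'position': array([ 0.1700528 , -0.62677461,  0.22688928]), 'tool_rot': array([ 0.70094224,  0.09402755, -0.70089597,  0.09264793]), 'wrist_force': array([ 0.66886622, -0.04192738, -0.90595174]), 'ft_torque': array([-0.02019177,  0.02833076,  0.00420788]), 'grip_width': 0.08523308470446102} 0.022
top [ 0.352 -0.041  1.388] [ 0.128 -0.007 -0.992]
top mill 0.74 [218.4, 132.6, 122.4, 90.8] med [0.594 0.075 0.021] lo [ 0.473 -0.102  0.012] hi [0.723 0.242 0.128] rgb [89. 85. 80.]
top cup 0.94 [358.7, 242.8, 22.6, 19.8] med [ 0.348 -0.205  0.007] lo [ 0.321 -0.227 -0.002] hi [ 0.378 -0.168  0.086] rgb [116.  63.  22.]
top cup 0.77 [377.2, 212.0, 26.5, 16.3] med [ 0.45  -0.288  0.048] lo [ 0.418 -0.3    
[... 1657 characters left out ...]
e mould 0.97 [207.9, 307.7, 55.9, 41.6] med [0.575 0.464 0.038] lo [0.506 0.403 0.001] hi [0.647 0.524 0.063] rgb [164. 152. 138.]
side glaze_jar 0.57 [291.0, 142.0, 22.5, 22.8] med [ 0.718 -0.245  0.06 ] lo [ 0.692 -0.288  0.01 ] hi [ 0.754 -0.228  0.089] rgb [135. 132. 121.]
side rib 0.72 [294.7, 140.1, 16.8, 25.7] med [ 0.717 -0.245  0.059] lo [ 0.692 -0.287  0.005] hi [ 0.751 -0.228  0.089] rgb [133. 131. 119.]
side rib 0.68 [353.3, 131.2, 27.7, 12.0] med [ 0.558 -0.513  0.007] lo [ 0.5   -0.549  0.   ] hi [ 0.617 -0.48   0.013] rgb [133.  96.  65.]
side rib 0.23 [365.2, 156.1, 16.2, 33.7] med [ 0.444 -0.256  0.055] lo [ 0.416 -0.39  -0.003] hi [ 0.479 -0.237  0.086] rgb [156. 149. 139.]
```

```bash
python3 - <<'E'
from h import *
from scipy.optimize import least_squares
C=[]
for n in ('top','side'):
    P,uv=cloud(n,np.load(n+'_d.npy')); C.append(P)
    def sel(c,r,z0,z1):
        m=(np.hypot(*(P[:,:2]-c).T)<r)&(P[:,2]>z0)&(P[:,2]<z1); return P[m]
    # cups rims
    for nm,c,rr in (('cup',(.447,-.27),.0315),('or1',(.348,-.198),.0315),('or2',(.56,-.29),.0315)):
        Q=sel(c,.06,.079,.095)
        if len(Q)<6: print(n,nm,len(Q)); continue
        f=least_squares(lambda p:np.hypot(Q[:,0]-p[0],Q[:,1]-p[1])-rr,c,loss='soft_l1',f_scale=.002)
        print(n,nm,len(Q),f.x.round(4),'rms',np.sqrt(np.mean(f.fun**2)).round(4),Q[:,2].mean().round(4))
    Q=sel((.62,.17),.12,.122,.14)
    f=least_squares(lambda p:np.hypot(Q[:,0]-p[0],Q[:,1]-p[1])-.0595,(.62,.17),loss='soft_l1',f_scale=.002)
    print(n,'pot',len(Q),f.x.round(4),Q[:,2].mean().round(4),np.sqrt(np.mean(f.fun**2)).round(4))
    Q=sel((.555,-.09),.05,.108,.125); print(n,'post',len(Q),Q.mean(0).round(4),Q.min(0).round(3),Q.max(0).round(3))
    Q=sel((.65,.05),.05,.092,.11); print(n,'motor',len(Q),Q.mean(0).round(4),Q.min(0).round(3),Q.max(0).round(3))
    im=cv2.imread('pics/%s0.png'%n)
    x,y=(130,100) if n=='top' else (180,120)
    cv2.imwrite('pics/%s0c.png'%n,cv2.resize(im[y:y+230,x:x+350] if n=='top' else im[y:y+240,x:x+260],None,fx=2.2,fy=2.2,interpolation=cv2.INTER_CUBIC))
E
```

```text
top cup 64 [ 0.4463 -0.2703] rms 0.0011 0.083
top or1 67 [ 0.3496 -0.1986] rms 0.001 0.0839
top or2 66 [ 0.5594 -0.292 ] rms 0.001 0.0836
top pot 314 [0.5697 0.1759] 0.1276 0.0024
top post 30 [ 0.5685 -0.0845  0.1148] [ 0.561 -0.092  0.109] [ 0.578 -0.076  0.121]
top motor 154 [0.6504 0.0808 0.0964] [0.621 0.059 0.092] [0.683 0.1   0.107]
side cup 68 [ 0.446  -0.2691] rms 0.0025 0.0838
side or1 54 [ 0.349  -0.1979] rms 0.0021 0.0831
side or2 66 [ 0.5597 -0.2899] rms 0.0029 0.0834
side pot 307 [0.5689 0.1775] 0.1276 0.0028
side post 26 [ 0.5672 -0.0824  0.1141] [ 0.557 -0.095  0.109] [ 0.577 -0.073  0.12 ]
side motor 124 [0.6486 0.082  0.0966] [0.619 0.06  0.092] [0.68  0.1   0.105]
```

View pics/top0c.png

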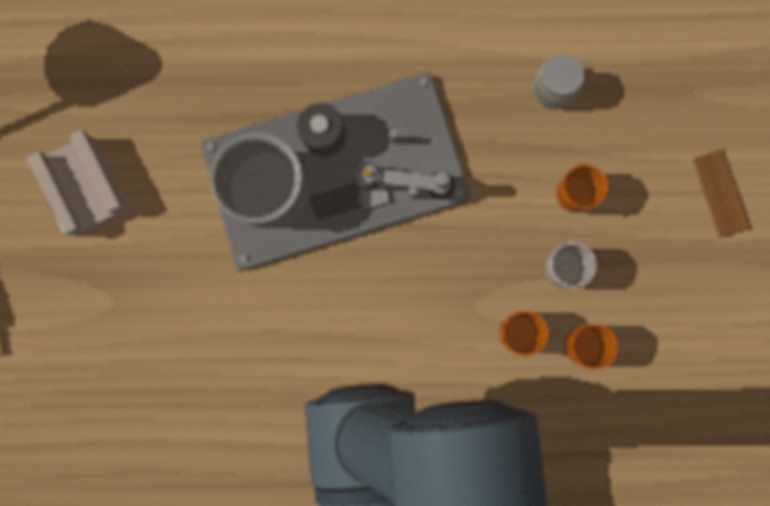

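View pics/side0c.png

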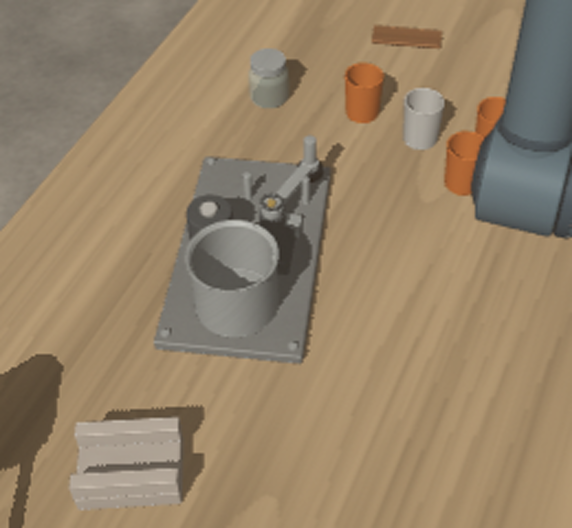

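Call:
drive_tool(
  plan=[
    [-0.05, 0, 0, 0, 8, 0, 1],
    [-0.05, 0, 0, 0, 16, 0, 1],
    [-0.05, 0, 0, 0, 24, 0, 1],
    [-0.05, 0, 0, 0, 32, 0, 1],
    [-0.05, 0, 0, 0, 40, 0, 1],
    [-0.05, 0, 0, 0, 40, 0, 1],
    [-0.05, 0, 0, 0, 40, 0, 1],
  ],
)

```text
time: 1.4
position: [0.1698, -0.6274, 0.2775]
tool_rot: [0.898, 0.119, -0.42, 0.055]
wrist_force: [1.2, -0.6, 0.2]
grip_width: 0.0853
```

```bash
python3 - <<'E'
from h import *
s=ctrl.state(); print(s['time'],s['joint_positions'].round(4),s['position'].round(4)); print(R.from_quat(s['tool_rot']).as_matrix().round(3))
E
```

```text
1.4 [-1.7239  0.3009  1.5095  0.6278  1.6417 -0.4722] [ 0.1698 -0.6274  0.2775]
[[ 0.619  0.261 -0.741]
 [ 0.168 -0.965 -0.2  ]
 [-0.767 -0.001 -0.641]]
```

```bash
cat >> h.py <<'E'
def frame(head,pitch,roll=0):
    "tool x: heading (deg from world x), pitch down (deg); y horizontal right of heading; then roll about tool x"
    h,p=np.radians([head,pitch]); x=np.array([np.cos(h)*np.cos(p),np.sin(h)*np.cos(p),-np.sin(p)])
    y=np.array([np.sin(h),-np.cos(h),0]); M=np.c_[x,y,np.cross(x,y)]
    return M@R.from_euler('x',roll,degrees=True).as_matrix()
def rel(p,M,p0=None,M0=None):
    s=ctrl.state()
    if p0 is None: p0,M0=s['position'],R.from_quat(s['tool_rot']).as_matrix()
    return (M0.T@(np.array(p)-p0)).round(4),R.from_matrix(M0.T@M).as_rotvec(degrees=True).round(2)
def show():
    s=ctrl.state(); print(s['time'],'q',s['joint_positions'].round(3),'p',s['position'].round(4),'w',round(s['grip_width'],4),'F',s['wrist_force'].round(1)); print(R.from_quat(s['tool_rot']).as_matrix().round(3))
E
python3 - <<'E'
from h import *
M=frame(90,30); G=np.array([.446,-.27,.055])
print(rel(G-.15*M[:,0],M))
E
```

```text
(array([ 0.3224, -0.1474, -0.1555]), array([-48.44,  17.13, -57.53]))
```

Call:
drive_tool(
  plan=[
    [0.16, -0.074, -0.078, -24, 8.5, -29, 1],
    [0.16, -0.074, -0.078, -24, 8.5, -29, 1],
    [0.16, -0.074, -0.078, -24, 8.5, -29, 1],
    [0.16, -0.074, -0.078, -24, 8.5, -29, 1],
    [0.16, -0.074, -0.078, -24, 8.5, -29, 1],
    [0.16, -0.074, -0.078, -24, 8.5, -29, 1],
  ],
)

```text
time: 2.0
position: [0.3103, -0.5125, 0.2054]
tool_rot: [0.836, 0.428, -0.32, 0.126]
wrist_force: [-0.3, -0.5, -0.7]
grip_width: 0.0853
```

```bash
python3 - <<'E'
from h import *
show()
M=frame(90,30); G=np.array([.446,-.27,.055])
print(rel(G-.15*M[:,0],M))
E
```

```text
2.0 q [-1.444  0.48   1.476  0.557  1.867 -0.793] p [ 0.3103 -0.5125  0.2054] w 0.0853 F [-0.3 -0.5 -0.7]
[[ 0.429  0.796 -0.427]
 [ 0.635 -0.602 -0.484]
 [-0.642 -0.064 -0.764]]
(array([ 0.1782,  0.0451, -0.0549]), array([-24.22,   8.52, -28.35]))
```

Call:
drive_tool(
  plan=[
    [0.178, 0.045, -0.055, -24.2, 8.5, -28.4, 1],
    [0.178, 0.045, -0.055, -24.2, 8.5, -28.4, 1],
    [0.178, 0.045, -0.055, -24.2, 8.5, -28.4, 1],
    [0.178, 0.045, -0.055, -24.2, 8.5, -28.4, 1],
    [0.178, 0.045, -0.055, -24.2, 8.5, -28.4, 1],
    [0.178, 0.045, -0.055, -24.2, 8.5, -28.4, 1],
    [0.178, 0.045, -0.055, -24.2, 8.5, -28.4, 1],
  ],
)

```text
time: 2.7
position: [0.4441, -0.4024, 0.132]
tool_rot: [0.685, 0.68, -0.184, 0.184]
wrist_force: [-0.8, -0.3, 0.7]
grip_width: 0.0853
```

```bash
python3 - <<'E'
from h import *
show()
# kinematic model check + fit
from scipy.optimize import least_squares
s=ctrl.state()
data=[([-1.48011606,.245812291,1.55899952,0,1.33873295,-.174087793],[.1700528,-.62677461,.22688928]),
([-1.7239,.3009,1.5095,.6278,1.6417,-.4722],[.1698,-.6274,.2775]),([-1.444,.48,1.476,.557,1.867,-.793],[.3103,-.5125,.2054]),
(s['joint_positions'],s['position'])]
Ry=lambda a:R.from_euler('y',a).as_matrix(); Rz=lambda a:R.from_euler('z',a).as_matrix()
q=data[-1][0]; M=Rz(q[0])@Ry(q[1]+q[2])@Rz(q[3])@Ry(q[4])@Rz(q[5]); print(M.round(3))
def fk(k,q):
    a1,d,h,L2,a3,L4,L6=k
    F=Rz(q[0])@Ry(q[1]+q[2])@Rz(q[3])@Ry(q[4])
    return Rz(q[0])@(np.array([a1,d,h])+Ry(q[1])@[0,0,L2]+Ry(q[1]+q[2])@[a3,0,L4])+F@[0,0,L6]
f=least_squares(lambda k:np.concatenate([fk(k,q)-p for q,p in data]),[0,.11,.2,.4,0,.4,.25]); print(f.x.round(4),f.fun.round(4))
im,d=imaging.read_camera('side'); cv2.imwrite('pics/s1.png',cv2.resize(cv2.cvtColor(im,4)[60:260,270:520],None,fx=2.6,fy=2.6))
E
```

```text
2.7 q [-1.102  0.742  1.309  0.459  2.037 -1.1  ] p [ 0.4441 -0.4024  0.132 ] w 0.0853 F [-0.8 -0.3  0.7]
[[ 0.006  1.    -0.002]
 [ 0.865 -0.007 -0.502]
 [-0.502  0.001 -0.865]]
[[-1.     0.002  0.006]
 [ 0.007  0.502  0.865]
 [-0.001  0.865 -0.502]]
[0.001  0.1126 0.2754 0.4226 0.0709 0.5681 0.2577] [-0.      0.0001 -0.      0.0001 -0.0001  0.     -0.0001 -0.0001  0.
  0.      0.0001 -0.    ]
```

View pics/s1.png

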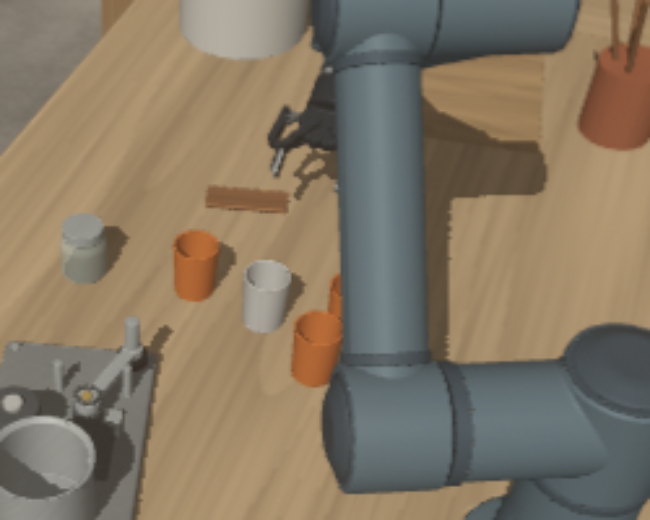

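```bash
cat >> h.py <<'E'
from scipy.optimize import least_squares
KP=[0.001,0.1126,0.2754,0.4226,0.0709,0.5681,0.2577]
_Ry=lambda a:R.from_euler('y',a).as_matrix(); _Rz=lambda a:R.from_euler('z',a).as_matrix()
def fk(q,k=KP):
    a1,d,h,L2,a3,L4,L6=k; F=_Rz(q[0])@_Ry(q[1]+q[2])@_Rz(q[3])@_Ry(q[4])
    p=_Rz(q[0])@(np.array([a1,d,h])+_Ry(q[1])@[0,0,L2]+_Ry(q[1]+q[2])@[a3,0,L4])+F@[0,0,L6]
    F=F@_Rz(q[5]); return p,np.c_[F[:,2],-F[:,0],-F[:,1]]
def ik(p,M,q0):
    def e(q):
        a,B=fk(q); return np.r_[(a-p)*5,R.from_matrix(M.T@B).as_rotvec()]
    f=least_squares(e,q0); return f.x,np.abs(f.fun).max()
E
cat > plan.py <<'E'
from h import *
q=ctrl.state()['joint_positions']
G=np.array([.446,-.27,.05]); pot=np.array([.569,.177])
def go(n,p,M):
    global q; q,e=ik(p,M,q); print(n,np.round(p,3),'q',q.round(2),'e',round(e,4))
M=frame(90,15)
go('pre',G-.12*M[:,0],M); go('grasp',G+.002*M[:,0],M)
go('lift',G+[0,0,.2],M)
for hd in (60,75):
    q0=q.copy(); F=frame(hd,0); right=F[:,1]; h=F[:,0]
    T=np.r_[pot,.22]-.04*right+.005*h
    go('mid',(G+[0,0,.25]+np.r_[T[:2],.3])/2,frame((90+hd)/2,7))
    for r in (0,30,60,90,110,130,150): go('pour%d r%d'%(hd,r),T,frame(hd,0,r))
    q=q0
E
python3 plan.py
```

```text
pre [ 0.446 -0.386  0.081] q [-1.1   0.93  1.24  0.55  2.17 -1.11] e 0.0
grasp [ 0.446 -0.268  0.049] q [-1.02  0.83  1.51  0.58  2.   -1.15] e 0.0
lift [ 0.446 -0.27   0.25 ] q [-1.03  0.51  1.55  0.68  2.23 -0.96] e 0.0
mid [ 0.491 -0.034  0.3  ] q [-0.81  0.13  2.01  1.15  1.95 -0.68] e 0.0
pour60 r0 [0.537 0.201 0.22 ] q [-0.33  0.16  2.25  1.71  1.44 -0.86] e 0.0
pour60 r30 [0.537 0.201 0.22 ] q [-0.33  0.16  2.25  1.71  1.44 -0.33] e 0.0
pour60 r60 [0.537 0.201 0.22 ] q [-0.33  0.16  2.25  1.71  1.44  0.19] e 0.0
pour60 r90 [0.537 0.201 0.22 ] q [-0.33  0.16  2.25  1.71  1.44  0.72] e 0.0
pour60 r110 [0.537 0.201 0.22 ] q [-0.33  0.16  2.25  1.71  1.44  1.06] e 0.0
pour60 r130 [0.537 0.201 0.22 ] q [-0.33  0.16  2.25  1.71  1.44  1.41] e 0.0
pour60 r150 [0.537 0.201 0.22 ] q [-0.33  0.16  2.25  1.71  1.44  1.76] e 0.0
mid [ 0.489 -0.039  0.3  ] q [-0.78  0.2   1.93  1.08  2.03 -0.71] e 0.0
pour75 r0 [0.532 0.192 0.22 ] q [-0.36  0.28  2.11  1.5   1.64 -0.82] e 0.0
pour75 r30 [0.532 0.192 0.22 ] q [-0.36  0.28  2.11  1.5   1.64 -0.29] e 0.0
pour75 r60 [0.532 0.192 0.22 ] q [-0.36  0.28  2.11  1.5   1.64  0.23] e 0.0
pour75 r90 [0.532 0.192 0.22 ] q [-0.36  0.28  2.11  1.5   1.64  0.75] e 0.0
pour75 r110 [0.532 0.192 0.22 ] q [-0.36  0.28  2.11  1.5   1.64  1.1 ] e 0.0
pour75 r130 [0.532 0.192 0.22 ] q [-0.36  0.28  2.11  1.5   1.64  1.45] e 0.0
pour75 r150 [0.532 0.192 0.22 ] q [-0.36  0.28  2.11  1.5   1.64  1.8 ] e 0.0
```

Call:
drive_tool(
  plan=[
    [0.039, 0.002, 0.036, 0, 15, 0, 1],
    [0.039, 0.002, 0.036, 0, 15, 0, 1],
    [0.039, 0.002, 0.036, 0, 15, 0, 1],
  ],
)

```text
time: 3.05
position: [0.4438, -0.3848, 0.0764]
tool_rot: [0.704, 0.699, -0.091, 0.088]
wrist_force: [0.5, -0.2, -0.4]
grip_width: 0.0852
```

```bash
python3 - <<'E'
from h import *
show()
M=frame(90,15); G=np.array([.446,-.27,.05])
print(rel(G+.002*M[:,0],M))
im,d=imaging.read_camera('top'); P,_=cloud('top',d)
Q=P[(np.hypot(*(P[:,:2]-G[:2]).T)<.05)&(P[:,2]>.079)&(P[:,2]<.095)]
f=least_squares(lambda p:np.hypot(Q[:,0]-p[0],Q[:,1]-p[1])-.0315,G[:2],loss='soft_l1',f_scale=.002);print(len(Q),f.x)
E
```

```text
3.05 q [-1.108  0.935  1.25   0.558  2.166 -1.103] p [ 0.4438 -0.3848  0.0764] w 0.0852 F [ 0.5 -0.2 -0.4]
[[ 0.007  1.    -0.006]
 [ 0.968 -0.008 -0.251]
 [-0.251 -0.004 -0.968]]
(array([ 0.1198,  0.0013, -0.0033]), array([-0.33, -0.44, -0.4 ]))
30 [ 0.44569526 -0.26990563]
```

Call:
drive_tool(
  plan=[
    [0.03, 0.001, -0.003, 0, 0, -0.4, 1],
    [0.06, 0.001, -0.003, 0, 0, -0.4, 1],
    [0.09, 0.001, -0.003, 0, 0, -0.4, 1],
    [0.12, 0.001, -0.003, 0, 0, -0.4, 1],
    [0.12, 0.001, -0.003, 0, 0, -0.4, 1],
    [0.12, 0.001, -0.003, 0, 0, -0.4, 0.4],
    [0.12, 0.001, -0.003, 0, 0, -0.4, 0.4],
    [0.12, 0.001, -0.003, 0, 0, -0.4, 0.4],
  ],
)

```text
time: 3.9
position: [0.4481, -0.2715, 0.0546]
tool_rot: [0.701, 0.701, -0.092, 0.094]
wrist_force: [-1.5, -3.6, 6.0]
grip_width: 0.0551
```

Call:
drive_tool(
  plan=[
    [0, 0, 0, 0, 0, 0, 0.4],
    [0, 0, 0, 0, 0, 0, 0.4],
    [0, 0, 0, 0, 0, 0, 0.4],
    [0, 0, 0, 0, 0, 0, 0.4],
  ],
)

```text
time: 4.3
position: [0.4481, -0.2717, 0.0545]
tool_rot: [0.701, 0.701, -0.092, 0.093]
wrist_force: [-1.0, -3.9, 5.8]
grip_width: 0.0552
```

```bash
python3 - <<'E'
from h import *
show(); print(ctrl.tip_extent)
a,d=imaging.read_camera('side');b,d2=imaging.read_camera('top')
c=[cv2.resize(a[140:220,340:440],(500,400),interpolation=2),cv2.resize(b[200:260,350:410],(400,400),interpolation=2)]
save('g1.png',np.hstack(c)[:,:800])
for n,dd in (('top',d2),('side',d)):
    P,_=cloud(n,dd); Q=P[(np.hypot(*(P[:,:2]-[.446,-.265]).T)<.06)&(P[:,2]>.079)&(P[:,2]<.1)]
    f=least_squares(lambda p:np.hypot(Q[:,0]-p[0],Q[:,1]-p[1])-.0315,[.446,-.265],loss='soft_l1',f_scale=.002);print(n,len(Q),f.x,np.abs(f.fun).mean(),Q.min(0),Q.max(0))
E
```

```text
4.3 q [-1.024  0.824  1.501  0.587  2.009 -1.142] p [ 0.4481 -0.2717  0.0545] w 0.0552 F [-1.  -3.9  5.8]
[[-0.001  1.     0.003]
 [ 0.966  0.001 -0.259]
 [-0.259  0.002 -0.966]]
0.022
top 41 [ 0.44802219 -0.26810749] 0.002089838081140432 [ 0.41086847 -0.31348425  0.07909217] [ 0.48122836 -0.24624006  0.0885675 ]
side 77 [ 0.44781712 -0.26740444] 0.002494599620048436 [ 0.41707744 -0.31815886  0.07904745] [ 0.4804963  -0.23066283  0.09035836]
```

View pics/g1.png

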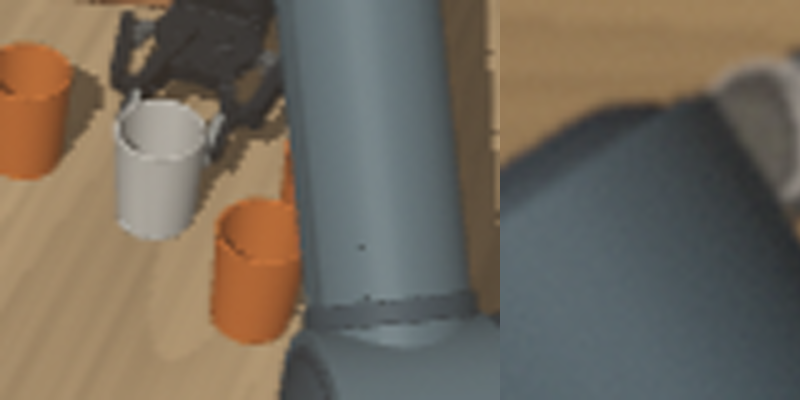

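Call:
drive_tool(
  plan=[
    [-0.008, 0, -0.029, 0, 0, 0, 0.4],
    [-0.016, 0, -0.058, 0, 0, 0, 0.4],
    [-0.026, 0, -0.097, 0, 0, 0, 0.4],
    [-0.036, 0, -0.135, 0, 0, 0, 0.4],
    [-0.046, 0, -0.174, 0, 0, 0, 0.4],
    [-0.053, 0, -0.2, 0, 0, 0, 0.4],
    [-0.053, 0, -0.2, 0, 0, 0, 0.4],
  ],
)

```text
time: 5.1
position: [0.4488, -0.271, 0.2632]
tool_rot: [0.701, 0.701, -0.094, 0.097]
wrist_force: [-0.6, -0.4, -1.6]
grip_width: 0.0552
```

```bash
cat > cupfit.py <<'E'
from h import *
# fit cup pose in the tool frame: rim ring model from depth points near tool
def cupfit(cams=('side','top')):
    s=ctrl.state(); p=s['position']; M=R.from_quat(s['tool_rot']).as_matrix(); out={}
    for n in cams:
        im,d=imaging.read_camera(n); ms=imaging.masks_of(n,'cup')
        for r in ms:
            P,_=cloud(n,d,r['mask'])
            if len(P)>20 and np.linalg.norm(np.median(P,0)-p)<.09 and np.ptp(im[r['mask']].mean(0))<40:
                out[n]=((P-p)@M,P,r['extent'],im); break
    return p,M,out
E
python3 - <<'E'
from cupfit import *
show(); p,M,o=cupfit()
for n in o:
    T,P,e,im=o[n]; print(n,e,len(P),'world lo',np.percentile(P,2,axis=0).round(3),'hi',np.percentile(P,98,axis=0).round(3))
    top=P[P[:,2]>P[:,2].max()-.012]; print(top.mean(0).round(3), np.ptp(top,0).round(3))
    x,y=int(e[0]),int(e[1]); save('lift_%s.png'%n,cv2.resize(im[max(y-40,0):y+60,max(x-40,0):x+80],None,fx=5,fy=5))
E
```

```text
5.1 q [-1.023  0.488  1.544  0.693  2.237 -0.941] p [ 0.4488 -0.271   0.2632] w 0.0552 F [-0.6 -0.4 -1.6]
[[ 0.     1.     0.005]
 [ 0.964  0.001 -0.267]
 [-0.267  0.005 -0.964]]
side [368.0, 113.3, 19.1, 30.8] 533 world lo [ 0.418 -0.301  0.21 ] hi [ 0.478 -0.235  0.295]
[ 0.448 -0.269  0.292] [0.063 0.07  0.012]
top [387.4, 204.6, 27.9, 23.8] 406 world lo [ 0.418 -0.296  0.206] hi [ 0.479 -0.235  0.292]
[ 0.449 -0.266  0.289] [0.062 0.062 0.012]
```

```bash
python3 - <<'E'
from h import *
pot=np.array([.5693,.1768]); F=frame(60,0); T=np.r_[pot,.215]-.045*F[:,1]+.010*F[:,0]
A=T+[0,0,.045]
print('A',A,rel(A,F))
M0=R.from_quat(ctrl.state()['tool_rot']).as_matrix()
print('A->T', rel(T,frame(60,0,60),A,F))
E
```

```text
A [0.53532886 0.20796025 0.26      ] (array([ 0.4596,  0.0886, -0.1247]), array([ 3.76, 14.54, 29.93]))
A->T (array([0.   , 0.   , 0.045]), array([60.,  0.,  0.]))
```

Call:
drive_tool(
  plan=[
    [0.025, 0.005, -0.007, 0.2, 0.8, 1.6, 0.4],
    [0.06, 0.012, -0.016, 0.5, 1.9, 3.9, 0.4],
    [0.1, 0.019, -0.027, 0.8, 3.2, 6.5, 0.4],
    [0.14, 0.027, -0.038, 1.1, 4.4, 9.1, 0.4],
    [0.18, 0.035, -0.049, 1.5, 5.7, 11.7, 0.4],
    [0.22, 0.042, -0.06, 1.8, 7, 14.3, 0.4],
    [0.26, 0.05, -0.07, 2.1, 8.2, 16.9, 0.4],
    [0.285, 0.055, -0.077, 2.3, 9, 18.6, 0.4],
  ],
)

```text
time: 6.1
position: [0.5009, 0.0298, 0.2578]
tool_rot: [0.811, 0.583, -0.036, 0.034]
wrist_force: [0.7, -0.2, -1.9]
grip_width: 0.055
```

```bash
python3 - <<'E'
from h import *
pot=np.array([.5693,.1768]); F=frame(60,0); T=np.r_[pot,.215]-.045*F[:,1]+.010*F[:,0]
show(); print(rel(T+[0,0,.045],F))
E
```

```text
6.1 q [-0.712  0.128  2.118  1.246  1.805 -0.745] p [0.5009 0.0298 0.2578] w 0.055 F [ 0.7 -0.2 -1.9]
[[ 0.318  0.948 -0.019]
 [ 0.943 -0.319 -0.096]
 [-0.097  0.013 -0.995]]
(array([ 0.1788, -0.0241, -0.02  ]), array([ 1.27,  5.5 , 11.38]))
```

Call:
drive_tool(
  plan=[
    [0.035, -0.005, -0.004, 0.2, 1, 2.2, 0.4],
    [0.07, -0.01, -0.008, 0.5, 2.1, 4.4, 0.4],
    [0.105, -0.014, -0.012, 0.7, 3.2, 6.6, 0.4],
    [0.14, -0.019, -0.016, 1, 4.3, 9, 0.4],
    [0.165, -0.022, -0.018, 1.2, 5, 10.5, 0.4],
    [0.179, -0.024, -0.02, 1.3, 5.5, 11.4, 0.4],
    [0.179, -0.024, -0.02, 1.3, 5.5, 11.4, 0.4],
  ],
)

```text
time: 6.8
position: [0.5349, 0.2073, 0.2593]
tool_rot: [0.865, 0.501, -0.001, 0.001]
wrist_force: [-0.2, -0.4, -2.3]
grip_width: 0.0554
```

Call:
drive_tool(
  plan=[
    [0, 0, 0.008, 8, 0, 0, 0.4],
    [0, 0, 0.016, 16, 0, 0, 0.4],
    [0, 0, 0.024, 24, 0, 0, 0.4],
    [0, 0, 0.032, 32, 0, 0, 0.4],
    [0, 0, 0.04, 40, 0, 0, 0.4],
    [0, 0, 0.045, 48, 0, 0, 0.4],
    [0, 0, 0.045, 55, 0, 0, 0.4],
    [0, 0, 0.045, 60, 0, 0, 0.4],
  ],
)

```text
time: 7.6
position: [0.5369, 0.2041, 0.2154]
tool_rot: [0.75, 0.432, -0.251, -0.433]
wrist_force: [0.3, 0.4, -1.9]
grip_width: 0.0554
```

```bash
python3 - <<'E'
from cupfit import *
show(); p,M,o=cupfit()
z=M@[-.267,0,-.964]; print('cup z',z.round(3),'rim',(p+.03*z).round(3))
im,d=imaging.read_camera('side'); c=proj('side',p)[0].astype(int); print(c)
x,y=c[0]-70,c[1]-70; a=im[y:y+140,x:x+140]
b,_=imaging.read_camera('top'); c=proj('top',p)[0].astype(int); x,y=c[0]-70,c[1]-70
save('pour0.png',np.hstack([cv2.resize(a,(400,400),interpolation=2),cv2.resize(b[y:y+140,x:x+140],(400,400),interpolation=2)]))
E
```

```text
7.6 q [-0.325  0.163  2.261  1.721  1.439  0.186] p [0.5369 0.2041 0.2154] w 0.0554 F [ 0.3  0.4 -1.9]
[[ 0.501  0.431 -0.75 ]
 [ 0.865 -0.251  0.433]
 [-0.002 -0.867 -0.499]]
cup z [ 0.59  -0.649  0.482] rim [0.555 0.185 0.23 ]
[289 226]
```

View pics/pour0.png

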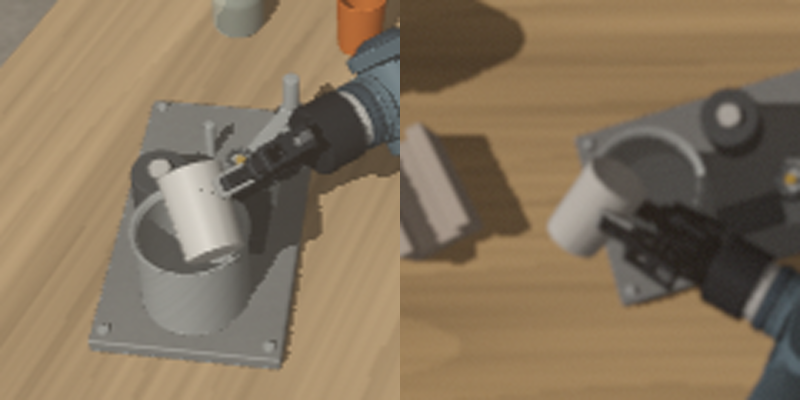

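Call:
drive_tool(
  plan=[
    [0, 0, 0, 6, 0, 0, 0.4],
    [0, 0, 0, 12, 0, 0, 0.4],
    [0, 0, 0, 17, 0, 0, 0.4],
    [0, 0, 0, 21, 0, 0, 0.4],
    [0, 0, 0, 24, 0, 0, 0.4],
    [0, 0, 0, 27, 0, 0, 0.4],
    [0, 0, 0, 30, 0, 0, 0.4],
    [0, 0, 0, 33, 0, 0, 0.4],
  ],
)

```text
time: 8.7
position: [0.5369, 0.205, 0.2166]
tool_rot: [-0.598, -0.345, 0.362, 0.627]
wrist_force: [0.6, -0.6, -2.0]
grip_width: 0.0548
```

Call:
drive_tool(
  plan=[
    [0, 0, 0, 2, 0, 0, 0.4],
    [0, 0, 0, 4, 0, 0, 0.4],
    [0, 0, 0, 6, 0, 0, 0.4],
    [0, 0, 0, 8, 0, 0, 0.4],
    [0, 0, 0, 11, 0, 0, 0.4],
    [0, 0, 0, 14, 0, 0, 0.4],
    [0, 0, 0, 17, 0, 0, 0.4],
    [0, 0, 0, 20, 0, 0, 0.4],
  ],
)

```text
time: 9.5
position: [0.537, 0.205, 0.2168]
tool_rot: [-0.48, -0.277, 0.416, 0.721]
wrist_force: [0.1, -0.1, -0.5]
grip_width: 0.0556
```

Call:
drive_tool(
  plan=[
    [0, 0, 0, 5, 0, 0, 0.4],
    [0, 0, 0, 10, 0, 0, 0.4],
    [0, 0, 0, 15, 0, 0, 0.4],
    [0, 0, 0, 20, 0, 0, 0.4],
    [0, 0, 0, 25, 0, 0, 0.4],
    [0, 0, 0, 30, 0, 0, 0.4],
    [0, 0, 0, 30, 0, 0, 0.4],
    [0, 0, 0, 30, 0, 0, 0.4],
  ],
)

```text
time: 10.3
position: [0.537, 0.205, 0.2168]
tool_rot: [-0.278, -0.16, 0.474, 0.82]
wrist_force: [-0.3, 0.6, -1.4]
grip_width: 0.0554
```

```bash
python3 - <<'E'
from h import *
show()
out=[]
for n in ('side','top'):
    im,d=imaging.read_camera(n); c=proj(n,[.5693,.1768,.08])[0].astype(int); x,y=c-45
    out.append(cv2.resize(im[y:y+90,x:x+90],(400,400),interpolation=2))
    P,uv=cloud(n,d); m=(np.hypot(*(P[:,:2]-[.5693,.1768]).T)<.052)&(P[:,2]<.12); 
    for i in range(6): 
        for r in imaging.boxes_of(n,'ball%d_center'%i)[:3]: print(n,i,r)
save('pour1.png',np.hstack(out))
E
```

```text
10.3 q [-0.323  0.161  2.26   1.722  1.439  1.628] p [0.537  0.205  0.2168] w 0.0554 F [-0.3  0.6 -1.4]
[[ 0.5   -0.688 -0.526]
 [ 0.866  0.397  0.304]
 [-0.    -0.608  0.794]]
side 1 {'extent': [298.5, 183.0, 23.7, 37.5], 'p': 0.55}
top 1 {'extent': [209.0, 172.6, 37.2, 29.5], 'p': 0.51}
top 5 {'extent': [292.5, 174.4, 47.5, 14.7], 'p': 0.62}
```

View pics/pour1.png

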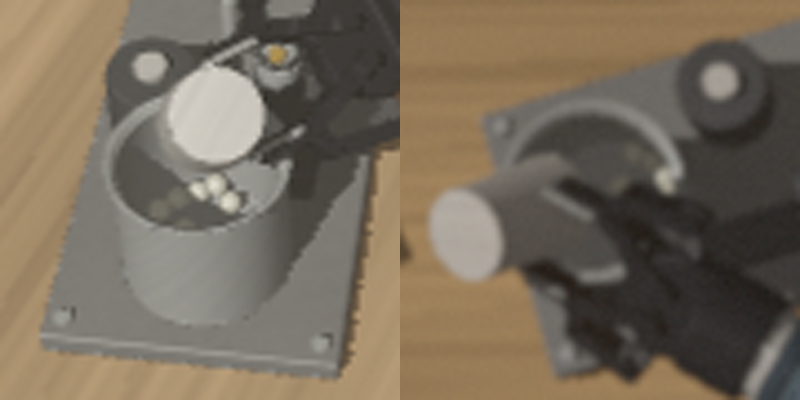

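Call:
drive_tool(
  plan=[
    [0, -0.015, 0.02, 0, 0, 0, 0.4],
    [0, -0.03, 0.04, -6, 0, 0, 0.4],
    [0, -0.037, 0.048, -14, 0, 0, 0.4],
    [0, -0.037, 0.048, -22, 0, 0, 0.4],
    [0, -0.037, 0.048, -30, 0, 0, 0.4],
    [0, -0.037, 0.048, -38, 0, 0, 0.4],
    [0, -0.037, 0.048, -46, 0, 0, 0.4],
    [0, -0.037, 0.048, -54, 0, 0, 0.4],
  ],
)

```text
time: 11.8
position: [0.5371, 0.205, 0.2772]
tool_rot: [0.621, 0.358, -0.349, -0.604]
wrist_force: [-0.2, -0.4, -1.1]
grip_width: 0.055
```

Call:
drive_tool(
  plan=[
    [0, 0, 0, -8, 0, 0, 0.4],
    [0, 0, 0, -16, 0, 0, 0.4],
    [0, 0, 0, -24, 0, 0, 0.4],
    [0, 0, 0, -32, 0, 0, 0.4],
    [0, 0, 0, -40, 0, 0, 0.4],
    [0, 0, 0, -48, 0, 0, 0.4],
    [0, 0, 0, -56, 0, 0, 0.4],
    [0, 0, 0, -64, 0, 0, 0.4],
  ],
)

```text
time: 12.6
position: [0.5371, 0.205, 0.2772]
tool_rot: [0.847, 0.489, -0.106, -0.183]
wrist_force: [-0.7, 0.6, -0.5]
grip_width: 0.0551
```

```bash
python3 - <<'E'
from h import *
show(); G=np.array([.447,-.271,.20])
print(rel(G,frame(90,15.2)))
for n in ('side','top'):
    im,d=imaging.read_camera(n); c=proj(n,[.5693,.1768,.08])[0].astype(int); x,y=c-30
    b=im[y:y+60,x:x+60]; save('pot_%s.png'%n,cv2.resize(b,(400,400),interpolation=2))
a=cv2.imread('pics/pot_side.png');b=cv2.imread('pics/pot_top.png');cv2.imwrite('pics/pot.png',np.hstack([a,b]))
E
```

```text
12.6 q [-3.230e-01 -2.000e-03  2.270e+00  1.700e+00  1.417e+00 -2.820e-01] p [0.5371 0.205  0.2772] w 0.0551 F [-0.7  0.6 -0.5]
[[ 0.5    0.789 -0.358]
 [ 0.866 -0.456  0.206]
 [-0.001 -0.413 -0.911]]
(array([-0.4572,  0.1777,  0.0045]), array([-27.67, -20.99, -26.28]))
```

View pics/pot.png

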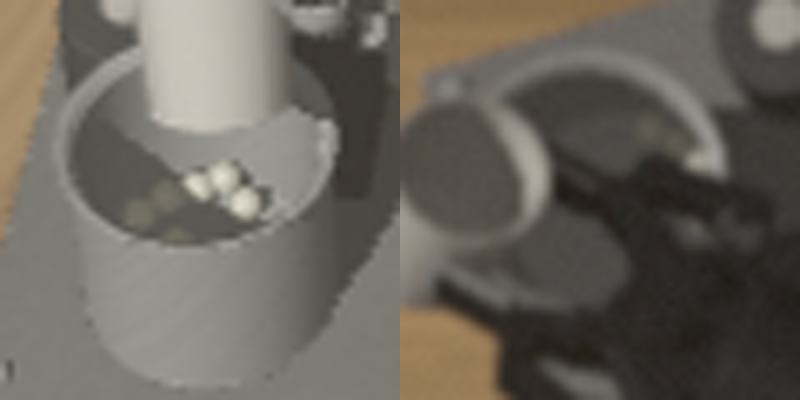

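Call:
drive_tool(
  plan=[
    [-0.03, 0.012, 0, -2.8, -2.1, -2.6, 0.4],
    [-0.07, 0.027, 0.001, -5, -3.8, -4.7, 0.4],
    [-0.11, 0.043, 0.001, -7.5, -5.7, -7, 0.4],
    [-0.15, 0.058, 0.001, -10, -7.6, -9.4, 0.4],
    [-0.19, 0.074, 0.002, -12.5, -9.5, -11.8, 0.4],
    [-0.23, 0.089, 0.002, -15, -11.4, -14.1, 0.4],
    [-0.27, 0.105, 0.003, -17, -12.8, -16, 0.4],
    [-0.3, 0.117, 0.003, -18.5, -14, -17.5, 0.4],
  ],
)

```text
time: 13.5
position: [0.4779, -0.11, 0.2255]
tool_rot: [0.762, 0.64, -0.101, -0.002]
wrist_force: [1.2, 0.0, -1.3]
grip_width: 0.0553
```

```bash
python3 - <<'E'
from h import *
show(); G=np.array([.447,-.271,.12])
print(rel(G,frame(90,15.2)))
E
```

```text
13.5 q [-0.891  0.359  1.874  0.953  2.01  -0.728] p [ 0.4779 -0.11    0.2255] w 0.0553 F [ 1.2  0.  -1.3]
[[ 0.161  0.974 -0.156]
 [ 0.975 -0.182 -0.127]
 [-0.152 -0.132 -0.98 ]]
(array([-0.146 ,  0.013 ,  0.1285]), array([-9.61, -7.07, -8.74]))
```

Call:
drive_tool(
  plan=[
    [-0.04, 0.004, 0.02, -2.4, -1.8, -2.2, 0.4],
    [-0.08, 0.007, 0.035, -4.8, -3.5, -4.4, 0.4],
    [-0.12, 0.011, 0.06, -7.2, -5.3, -6.6, 0.4],
    [-0.14, 0.013, 0.09, -9.6, -7.1, -8.7, 0.4],
    [-0.146, 0.013, 0.12, -9.6, -7.1, -8.7, 0.4],
    [-0.146, 0.013, 0.128, -9.6, -7.1, -8.7, 0.4],
    [-0.146, 0.013, 0.128, -9.6, -7.1, -8.7, 0.4],
  ],
)

```text
time: 14.2
position: [0.4471, -0.2675, 0.1197]
tool_rot: [0.701, 0.701, -0.093, 0.092]
wrist_force: [-1.3, -0.5, -0.9]
grip_width: 0.0552
```

```bash
python3 - <<'E'
from cupfit import *
show(); p,M,o=cupfit()
print(rel([.447,-.271,.06],frame(90,15.2)))
for n in o:
    T,P,e,im=o[n]; zl,zh=np.percentile(P[:,2],[1,99]); print(n,len(P),'z',zl.round(4),zh.round(4))
    c=[]
    Q=P[(np.abs(P[:,2]-zh)<.006)]
    f=least_squares(lambda k:np.hypot(Q[:,0]-k[0],Q[:,1]-k[1])-.0315,p[:2],loss='soft_l1',f_scale=.002); print('rim',f.x.round(4))
    # cylinder axis fit on outer wall: cone radius
    def e(k):
        h=P[:,2]-p[2]; cx=k[0]+k[2]*h; cy=k[1]+k[3]*h; r=np.hypot(P[:,0]-cx,P[:,1]-cy)
        return np.minimum(np.abs(r-(k[4]+.047*h)),np.abs(r-(k[4]-.003+.047*h)))
    f=least_squares(e,[p[0],p[1],0,0,.0315],loss='soft_l1',f_scale=.002); print('axis',f.x.round(4))
E
```

```text
14.2 q [-1.023  0.702  1.545  0.612  2.072 -1.087] p [ 0.4471 -0.2675  0.1197] w 0.0552 F [-1.3 -0.5 -0.9]
[[ 0.001  1.    -0.001]
 [ 0.966 -0.001 -0.259]
 [-0.259 -0.001 -0.966]]
(array([ 0.0135, -0.0013,  0.0606]), array([ 0.18,  0.09, -0.  ]))
side 491 z -0.0025 0.1519
rim [ 0.4477 -0.2629]
axis [ 0.447  -0.2645  0.015   0.1284  0.0325]
top 425 z 0.0646 0.1539
rim [ 0.4485 -0.264 ]
axis [ 0.4471 -0.2647  0.0462  0.0147  0.0282]
```

Call:
drive_tool(
  plan=[
    [0.005, 0, 0.02, 0, 0, 0, 0.4],
    [0.01, 0, 0.04, 0, 0, 0, 0.4],
    [0.014, 0, 0.054, 0, 0, 0, 0.4],
    [0.015, 0, 0.056, 0, 0, 0, 0.4],
    [0.015, 0, 0.056, 0, 0, 0, 0.4],
  ],
)

```text
time: 14.9
position: [0.4479, -0.2683, 0.0631]
tool_rot: [0.701, 0.701, -0.093, 0.094]
wrist_force: [0.1, -0.5, -1.2]
grip_width: 0.0552
```

Call:
drive_tool(
  plan=[
    [0.001, 0, 0.002, 0, 0, 0, 0.4],
    [0.001, 0, 0.004, 0, 0, 0, 0.4],
    [0.001, 0, 0.004, 0, 0, 0, 0.4],
  ],
)

```text
time: 15.2
position: [0.4478, -0.2688, 0.0589]
tool_rot: [0.701, 0.701, -0.093, 0.095]
wrist_force: [-0.2, 0.6, -0.9]
grip_width: 0.0549
```

Call:
drive_tool(
  plan=[
    [0, 0, 0.002, 0, 0, 0, 0.4],
    [0.001, 0, 0.003, 0, 0, 0, 0.4],
    [0.001, 0, 0.003, 0, 0, 0, 0.4],
  ],
)

```text
time: 15.5
position: [0.4477, -0.2683, 0.0553]
tool_rot: [0.701, 0.701, -0.093, 0.094]
wrist_force: [-0.2, -1.1, -1.6]
grip_width: 0.0551
```

Call:
drive_tool(
  plan=[
    [0, 0, 0.001, 0, 0, 0, 0.4],
    [0, 0, 0.002, 0, 0, 0, 0.4],
    [0, 0, 0.002, 0, 0, 0, 0.4],
  ],
)

```text
time: 15.8
position: [0.4477, -0.2693, 0.0544]
tool_rot: [0.701, 0.701, -0.092, 0.094]
wrist_force: [-2.2, -0.6, 3.7]
grip_width: 0.055
```

Call:
drive_tool(
  plan=[
    [0, 0, 0, 0, 0, 0, 0.6],
    [0, 0, 0, 0, 0, 0, 0.8],
    [0, 0, 0, 0, 0, 0, 1],
    [0, 0, 0, 0, 0, 0, 1],
    [0, 0, 0, 0, 0, 0, 1],
    [0, 0, 0, 0, 0, 0, 1],
  ],
)

```text
time: 16.4
position: [0.4478, -0.2688, 0.0534]
tool_rot: [0.701, 0.701, -0.093, 0.094]
wrist_force: [0.3, -0.4, -1.5]
grip_width: 0.0856
```

```bash
python3 - <<'E'
from h import *
show()
for n in ('top','side'):
    im,d=imaging.read_camera(n); P,_=cloud(n,d)
    Q=P[(np.hypot(*(P[:,:2]-[.447,-.266]).T)<.045)&(P[:,2]>.079)&(P[:,2]<.092)]
    f=least_squares(lambda p:np.hypot(Q[:,0]-p[0],Q[:,1]-p[1])-.0315,[.447,-.266],loss='soft_l1',f_scale=.002);print(n,len(Q),f.x.round(4),np.abs(f.fun).mean().round(4),Q[:,2].max().round(3))
E
```

```text
16.4 q [-1.023  0.82   1.508  0.587  2.002 -1.143] p [ 0.4478 -0.2688  0.0534] w 0.0856 F [ 0.3 -0.4 -1.5]
[[ 0.     1.     0.002]
 [ 0.965  0.    -0.262]
 [-0.262  0.002 -0.965]]
top 46 [ 0.4455 -0.2666] 0.001 0.089
side 65 [ 0.4461 -0.2659] 0.0018 0.091
```

Call:
drive_tool(
  plan=[
    [-0.02, 0, 0, 0, 0, 0, 1],
    [-0.05, 0, 0, 0, 0, 0, 1],
    [-0.09, 0, 0, 0, 0, 0, 1],
    [-0.13, 0, 0, 0, 0, 0, 1],
    [-0.15, 0, -0.03, 0, 0, 0, 1],
    [-0.16, 0, -0.08, 0, 0, 0, 1],
    [-0.17, 0, -0.13, 0, 0, 0, 1],
    [-0.18, 0, -0.17, 0, 0, 0, 1],
  ],
)

```text
time: 17.3
position: [0.4472, -0.398, 0.2672]
tool_rot: [0.701, 0.701, -0.093, 0.095]
wrist_force: [0.1, 0.2, 0.6]
grip_width: 0.0851
```

```bash
cat > clutch.py <<'E'
from h import *
th=.289; Rm=np.array([[np.cos(th),-np.sin(th)],[np.sin(th),np.cos(th)]])
pot=np.array([.5693,.1768]); O=pot-Rm@[0,.1]; piv=O+Rm@[-.03,-.05]
def post(a): return piv+.11*np.array([np.cos(-2+a+th),np.sin(-2+a+th)])
E
python3 - <<'E'
from clutch import *
show()
im0=None
for n in ('top','side'):
    im,d=imaging.read_camera(n); P,_=cloud(n,d)
    Q=P[(np.hypot(*(P[:,:2]-[.446,-.266]).T)<.045)&(P[:,2]>.079)&(P[:,2]<.092)]
    f=least_squares(lambda p:np.hypot(Q[:,0]-p[0],Q[:,1]-p[1])-.0315,[.447,-.266],loss='soft_l1',f_scale=.002);print(n,'cup',len(Q),f.x.round(4),np.abs(f.fun).mean().round(4),'z',Q[:,2].mean().round(4),Q[:,2].std().round(4))
    P=P[(np.hypot(*(P[:,:2]-[.568,-.083]).T)<.03)&(P[:,2]>.08)&(P[:,2]<.125)]; Q=P[P[:,2]>.108]; print(n,'post',len(Q),Q.mean(0).round(4),'body',P.mean(0).round(4))
print('model post',post(0),post(.9),'piv',piv)
q=ctrl.state()['joint_positions']
M=R.from_quat(ctrl.state()['tool_rot']).as_matrix()
# top-down grasp, jaw axis = tangent direction (yaw of tool y), options
for a in (0,.3,.6,.9):
    t=-2+a+th+np.pi/2
    for s in (0,np.pi):
        y=np.array([np.cos(t+s),np.sin(t+s),0]); x=np.array([0,0,-1.]); F=np.c_[x,y,np.cross(x,y)]
        qq,e=ik(np.r_[post(a),.098],F,[-.3,.5,1.5,.1,1.3,0]); print(a,round(s,1),qq.round(2),round(e,4))
E
```

```text
17.3 q [-1.109  0.694  1.235  0.664  2.37  -0.932] p [ 0.4472 -0.398   0.2672] w 0.0851 F [0.1 0.2 0.6]
[[ 0.001  1.     0.003]
 [ 0.965  0.    -0.263]
 [-0.263  0.003 -0.965]]
top cup 64 [ 0.4459 -0.2673] 0.0009 z 0.0834 0.0024
top post 30 [ 0.5686 -0.085   0.1144] body [ 0.5665 -0.0847  0.109 ]
side cup 60 [ 0.4456 -0.2666] 0.0016 z 0.0833 0.0022
side post 27 [ 0.5677 -0.0818  0.1143] body [ 0.5668 -0.0797  0.1034]
model post [ 0.56792127 -0.08444985] [ 0.65905831 -0.05527661] piv [0.5832932  0.02447078]
0 0 [-0.35  0.23  1.84  0.    1.08 -0.2 ] 0.0
0 3.1 [-0.35  0.23  1.84 -0.    1.08  2.94] 0.0
0.3 0 [-0.33  0.3   1.75 -0.    1.09 -0.49] 0.0
0.3 3.1 [-0.33  0.3   1.75  0.    1.09  2.66] 0.0
0.6 0 [-0.29  0.36  1.67 -0.    1.11 -0.75] 0.0
0.6 3.1 [-0.29  0.36  1.67  0.    1.11  2.39] 0.0
0.9 0 [-0.25  0.41  1.61 -0.    1.13 -1.01] 0.0
0.9 3.1 [-0.25  0.41  1.61 -0.    1.13  2.13] 0.0
```

```bash
python3 - <<'E'
from clutch import *
for n in ('top','side'):
    im,d=imaging.read_camera(n); P,_=cloud(n,d)
    m=(P[:,2]>.055)&(P[:,2]<.14)&(P[:,0]>.48)&(P[:,0]<.76)&(P[:,1]>-.14)&(P[:,1]<.04)
    P=P[m]; P=P[np.argsort(-P[:,2])]
    # coarse 15mm grid max z
    g={}
    for p in P:
        k=(round(p[0]/.012),round(p[1]/.012)); g.setdefault(k,p)
    print(n,[tuple(v.round(3).tolist()) for k,v in sorted(g.items())])
F=frame(90,0)
y=np.array([np.cos(-.14),np.sin(-.14),0]); x=np.array([0,0,-1.]); F=np.c_[x,y,np.cross(x,y)]
print(rel([.568,-.083,.22],F))
E
```

```text
top [(0.557, -0.09, 0.062), (0.556, -0.087, 0.066), (0.557, -0.077, 0.063), (0.555, -0.048, 0.073), (0.556, -0.039, 0.071), (0.567, -0.092, 0.117), (0.563, -0.082, 0.119), (0.567, -0.076, 0.116), (0.566, -0.058, 0.069), (0.558, -0.045, 0.075), (0.562, -0.042, 0.072), (0.569, -0.02, 0.069), (0.57, -0.007, 0.067), (0.57, -0.003, 0.067), (0.568, 0.016, 0.058), (0.567, 0.028, 0.084), (0.57, 0.032, 0.071), (0.574, -0.104, 0.055), (0.573, -0.092, 0.118), (0.573, -0.083, 0.116), (0.571, -0.076, 0.114), (0.571, -0.055, 0.075), (0.582, -0.042, 0.072), (0.572, -0.032, 0.072), (0.572, -0.029, 0.071), (0.572, -0.016, 0.076), (0.582, -0.004, 0.074), (0.571, 0.012, 0.082), (0.571, 0.019, 0.08), (0.571, 0.031, 0.083), (0.583, -0.078, 0.059), (0.582, -0.055, 0.068), (0.582, -0.049, 0.069), (0.582, -0.039, 0.068), (0.585, -0.026, 0.072), (0.585, -0.01, 0.073), (0.586, 0.003, 0.071), (0.591, 0.009, 0.076), (0.588, 0.025, 0.077), (0.591, 0.038, 0.078), (0.594, 0.012, 0.077), (0.597, 0.025, 0.08), (0.598, 0.031, 0.076), (0.64, -0.014, 0.076), (0.644, -0.02, 0.073), (0.644, -0.014, 0.073)]
side [(0.554, 
[... 385 characters left out ...]
17), (0.573, -0.081, 0.117), (0.571, -0.077, 0.116), (0.577, -0.056, 0.071), (0.578, -0.05, 0.071), (0.577, -0.039, 0.072), (0.571, -0.018, 0.07), (0.573, -0.007, 0.071), (0.576, 0.003, 0.07), (0.575, 0.013, 0.08), (0.58, 0.025, 0.08), (0.578, 0.03, 0.081), (0.586, -0.084, 0.055), (0.582, -0.058, 0.066), (0.583, -0.044, 0.065), (0.583, -0.036, 0.068), (0.584, -0.022, 0.071), (0.585, -0.008, 0.07), (0.582, 0.006, 0.074), (0.59, 0.012, 0.078), (0.587, 0.019, 0.076), (0.594, 0.035, 0.079), (0.597, 0.014, 0.077), (0.598, 0.026, 0.078), (0.599, 0.031, 0.078), (0.642, -0.01, 0.073), (0.643, -0.02, 0.068), (0.643, -0.014, 0.074)]
(array([ 0.3162,  0.1204, -0.039 ]), array([  6.98, -74.51,   5.06]))
```

Call:
drive_tool(
  plan=[
    [0.03, 0.012, -0.01, 0.8, -8, 0.5, 1],
    [0.07, 0.027, -0.02, 1.5, -16, 1.1, 1],
    [0.11, 0.042, -0.03, 2.2, -24, 1.6, 1],
    [0.15, 0.057, -0.04, 3, -32, 2.2, 1],
    [0.19, 0.072, -0.045, 3.7, -40, 2.7, 1],
    [0.23, 0.088, -0.045, 4.5, -48, 3.2, 1],
    [0.27, 0.103, -0.045, 5.2, -56, 3.8, 1],
    [0.3, 0.115, -0.045, 6, -64, 4.3, 1],
  ],
)

```text
time: 18.3
position: [0.5617, -0.0946, 0.2277]
tool_rot: [0.572, 0.513, -0.483, 0.42]
wrist_force: [1.1, 0.3, -0.4]
grip_width: 0.0853
```

```bash
python3 - <<'E'
from clutch import *
show()
y=np.array([np.cos(-.14),np.sin(-.14),0]); x=np.array([0,0,-1.]); F=np.c_[x,y,np.cross(x,y)]
print(rel([.568,-.083,.20],F))
E
```

```text
18.3 q [-0.444  0.081  1.752  0.171  1.384 -0.359] p [ 0.5617 -0.0946  0.2277] w 0.0853 F [ 1.1  0.3 -0.4]
[[ 0.008  0.993 -0.121]
 [ 0.181 -0.121 -0.976]
 [-0.983 -0.014 -0.181]]
(array([ 0.0294,  0.0052, -0.007 ]), array([  1.02, -10.42,   0.91]))
```

Call:
drive_tool(
  plan=[
    [0.015, 0.003, -0.004, 0.6, -6, 0.5, 1],
    [0.029, 0.005, -0.007, 1, -10.4, 0.9, 1],
    [0.029, 0.005, -0.007, 1, -10.4, 0.9, 1],
    [0.029, 0.005, -0.007, 1, -10.4, 0.9, 1],
  ],
)

```text
time: 18.7
position: [0.5676, -0.0848, 0.2008]
tool_rot: [0.535, 0.466, -0.532, 0.462]
wrist_force: [0.2, -0.4, 0.1]
grip_width: 0.0852
```

```bash
python3 - <<'E'
from clutch import *
show()
y=np.array([np.cos(-.14),np.sin(-.14),0]); x=np.array([0,0,-1.]); F=np.c_[x,y,np.cross(x,y)]
print(rel([.568,-.0835,.102],F))
E
```

```text
18.7 q [-0.348  0.096  1.778  0.006  1.271 -0.211] p [ 0.5676 -0.0848  0.2008] w 0.0852 F [ 0.2 -0.4  0.1]
[[-0.002  0.99  -0.139]
 [ 0.007 -0.139 -0.99 ]
 [-1.    -0.002 -0.006]]
(array([ 0.0988,  0.0004, -0.0007]), array([ 0.05, -0.37,  0.14]))
```

Call:
drive_tool(
  plan=[
    [0.03, 0, -0.001, 0, 0, 0, 1],
    [0.06, 0, -0.001, 0, 0, 0, 1],
    [0.09, 0, -0.001, 0, 0, 0, 1],
    [0.098, 0, -0.001, 0, 0, 0, 1],
    [0.098, 0, -0.001, 0, 0, 0, 1],
  ],
)

```text
time: 19.2
position: [0.5679, -0.0847, 0.1034]
tool_rot: [0.535, 0.465, -0.533, 0.461]
wrist_force: [-0.4, 0.5, 0.1]
grip_width: 0.0854
```

Call:
drive_tool(
  plan=[
    [0, 0, 0, 0, 0, 0, 0.5],
    [0, 0, 0, 0, 0, 0, 0],
    [0, 0, 0, 0, 0, 0, 0],
    [0, 0, 0, 0, 0, 0, 0],
    [0, 0, 0, 0, 0, 0, 0],
    [0, 0, 0, 0, 0, 0, 0],
    [0, 0, 0, 0, 0, 0, 0],
    [0, 0, 0, 0, 0, 0, 0],
  ],
)

```text
time: 20.0
position: [0.5689, -0.0838, 0.1055]
tool_rot: [0.535, 0.465, -0.532, 0.463]
wrist_force: [-2.6, -0.2, 5.7]
grip_width: 0.0162
```

```bash
python3 - <<'E'
from clutch import *
show(); s=ctrl.state(); p=s['position']; M=R.from_quat(s['tool_rot']).as_matrix()
for a in np.arange(.1,1.0,.1):
    t=-2+a+th+np.pi/2; y=np.array([np.cos(t),np.sin(t),0]); x=np.array([0,0,-1.]); F=np.c_[x,y,np.cross(x,y)]
    print(round(a,2),rel(p+np.r_[post(a)-post(0),0],F,p,M))
E
```

```text
20.0 q [-0.345  0.214  1.835  0.005  1.092 -0.208] p [ 0.5689 -0.0838  0.1055] w 0.0162 F [-2.6 -0.2  5.7]
[[ 0.002  0.99  -0.139]
 [ 0.004 -0.139 -0.99 ]
 [-1.     0.001 -0.004]]
0.1 (array([ 0.    ,  0.011 , -0.0005]), array([-5.7 , -0.25, -0.08]))
0.2 (array([ 0.    ,  0.0219, -0.0022]), array([-11.43,  -0.24,  -0.09]))
0.3 (array([ 0.0001,  0.0325, -0.0049]), array([-17.16,  -0.24,  -0.11]))
0.4 (array([ 0.0001,  0.0428, -0.0087]), array([-22.89,  -0.23,  -0.12]))
0.5 (array([ 0.0001,  0.0527, -0.0134]), array([-28.62,  -0.23,  -0.13]))
0.6 (array([ 0.0002,  0.0621, -0.0192]), array([-34.35,  -0.22,  -0.14]))
0.7 (array([ 0.0002,  0.0709, -0.0258]), array([-40.08,  -0.22,  -0.15]))
0.8 (array([ 0.0002,  0.0789, -0.0333]), array([-45.81,  -0.21,  -0.17]))
0.9 (array([ 0.0003,  0.0862, -0.0416]), array([-51.54,  -0.2 ,  -0.18]))
```

Call:
drive_tool(
  plan=[
    [0, 0.006, 0, -2.8, 0, 0, 0],
    [0, 0.011, -0.001, -5.7, 0, 0, 0],
    [0, 0.022, -0.002, -11.4, 0, 0, 0],
    [0, 0.033, -0.005, -17.2, 0, 0, 0],
    [0, 0.043, -0.009, -22.9, 0, 0, 0],
    [0, 0.053, -0.013, -28.6, 0, 0, 0],
    [0, 0.053, -0.013, -28.6, 0, 0, 0],
  ],
)

```text
time: 20.7
position: [0.6229, -0.0776, 0.1055]
tool_rot: [0.403, 0.583, -0.401, 0.58]
wrist_force: [-6.9, 1.8, 8.4]
grip_width: 0.0161
```

```bash
python3 - <<'E'
from clutch import *
show(); s=ctrl.state(); p=s['position']; M=R.from_quat(s['tool_rot']).as_matrix()
v=p[:2]-piv; print('r',np.hypot(*v),'angle',np.arctan2(v[1],v[0])-th+2)
for a in (.6,.7,.8,.85,.9,.93,.96):
    t=-2+a+th+np.pi/2; y=np.array([np.cos(t),np.sin(t),0]); x=np.array([0,0,-1.]); F=np.c_[x,y,np.cross(x,y)]
    print(round(a,2),rel(np.r_[post(a),p[2]],F,p,M))
E
```

```text
20.7 q [-0.306  0.328  1.695  0.005  1.121 -0.67 ] p [ 0.6229 -0.0776  0.1055] w 0.0161 F [-6.9  1.8  8.4]
[[-0.001  0.935  0.354]
 [ 0.005  0.354 -0.935]
 [-1.     0.001 -0.005]]
r 0.1095270135513194 angle 0.5105410274032802
0.6 (array([ 0.    ,  0.0098, -0.0001]), array([-5.62, -0.29, -0.07]))
0.7 (array([ 0.    ,  0.0207, -0.0017]), array([-11.35,  -0.28,  -0.08]))
0.8 (array([ 0.    ,  0.0314, -0.0044]), array([-17.08,  -0.28,  -0.09]))
0.85 (array([ 0.0001,  0.0366, -0.0061]), array([-19.94,  -0.28,  -0.1 ]))
0.9 (array([ 0.0001,  0.0417, -0.0081]), array([-22.81,  -0.28,  -0.11]))
0.93 (array([ 0.0001,  0.0447, -0.0094]), array([-24.52,  -0.28,  -0.11]))
0.96 (array([ 0.0001,  0.0477, -0.0109]), array([-26.24,  -0.27,  -0.12]))
```

Call:
drive_tool(
  plan=[
    [0, 0.01, 0, -5.6, 0, 0, 0],
    [0, 0.021, -0.002, -11.3, 0, 0, 0],
    [0, 0.031, -0.004, -17, 0, 0, 0],
    [0, 0.037, -0.006, -20, 0, 0, 0],
    [0, 0.042, -0.008, -22.8, 0, 0, 0],
    [0, 0.042, -0.008, -22.8, 0, 0, 0],
    [0, 0.042, -0.008, -22.8, 0, 0, 0],
  ],
)

```text
time: 21.4
position: [0.6581, -0.0559, 0.1055]
tool_rot: [0.281, 0.651, -0.279, 0.648]
wrist_force: [-8.3, -0.8, 9.5]
grip_width: 0.016
```

```bash
cat > chk.py <<'E'
from clutch import *
show(); s=ctrl.state(); p=s['position']
v=p[:2]-piv; print('r',np.hypot(*v),'angle',np.arctan2(v[1],v[0])-th+2, 'tang F',s['wrist_force'][:2]@np.array([-v[1],v[0]])/np.hypot(*v))
E
python3 chk.py
```

```text
21.4 q [-0.257  0.397  1.604  0.004  1.144 -1.016] p [ 0.6581 -0.0559  0.1055] w 0.016 F [-8.3 -0.8  9.5]
[[-0.003  0.727  0.687]
 [ 0.004  0.687 -0.727]
 [-1.     0.001 -0.005]]
r 0.10978107555287393 angle 0.8894614864751347 tang F -6.6292833684351375
```

Call:
drive_tool(
  plan=[
    [0, 0.001, 0, 0, 0, 0, 0],
    [0, 0.002, 0, 0, 0, 0, 0],
    [0, 0.002, 0, 0, 0, 0, 0],
    [0, 0.002, 0, 0, 0, 0, 0],
  ],
)

```text
time: 21.8
position: [0.6591, -0.0549, 0.1055]
tool_rot: [0.28, 0.651, -0.279, 0.648]
wrist_force: [-10.5, -1.4, 9.4]
grip_width: 0.0162
```

```bash
python3 chk.py
```

```text
21.8 q [-0.255  0.4    1.601  0.003  1.146 -1.014] p [ 0.6591 -0.0549  0.1055] w 0.0162 F [-10.5  -1.4   9.4]
[[-0.004  0.727  0.687]
 [ 0.004  0.687 -0.727]
 [-1.    -0.    -0.005]]
r 0.1098135857023809 angle 0.9025426921527657 tang F -8.542973657371874
```

Call:
drive_tool(
  plan=[
    [0, 0.001, 0, -0.5, 0, 0, 0],
    [0, 0.002, 0, -1, 0, 0, 0],
    [0, 0.002, 0, -1, 0, 0, 0],
    [0, 0.002, 0, -1, 0, 0, 0],
  ],
)

```text
time: 22.2
position: [0.6599, -0.0543, 0.1055]
tool_rot: [0.274, 0.654, -0.274, 0.649]
wrist_force: [-13.5, -4.2, 10.2]
grip_width: 0.0164
```

```bash
python3 chk.py
```

```text
22.2 q [-2.530e-01  4.020e-01  1.598e+00  1.000e-03  1.148e+00 -1.029e+00] p [ 0.6599 -0.0543  0.1055] w 0.0164 F [-13.5  -4.2  10.2]
[[-0.006  0.715  0.7  ]
 [ 0.003  0.7   -0.714]
 [-1.    -0.002 -0.006]]
r 0.10982813660810853 angle 0.9115469513152619 tang F -12.618068843189986
```

Call:
drive_tool(
  plan=[
    [0, 0.001, 0, 0, 0, 0, 0],
    [0, 0.002, 0, 0, 0, 0, 0],
    [0, 0.002, 0, 0, 0, 0, 0],
    [0, 0.002, 0, 0, 0, 0, 0],
    [0, 0.002, 0, 0, 0, 0, 0],
    [0, 0.002, 0, 0, 0, 0, 0],
  ],
)

```text
time: 22.8
position: [0.6601, -0.054, 0.1054]
tool_rot: [0.273, 0.655, -0.275, 0.649]
wrist_force: [-18.2, -6.9, 11.5]
grip_width: 0.0163
```

```bash
python3 chk.py; python3 - <<'E'
from clutch import *
out=[]
for n in ('side','top'):
    im,d=imaging.read_camera(n); P,_=cloud(n,d)
    Q=P[(np.hypot(*(P[:,:2]-[.446,-.266]).T)<.045)&(P[:,2]>.079)&(P[:,2]<.092)]
    if len(Q)>8:
        f=least_squares(lambda p:np.hypot(Q[:,0]-p[0],Q[:,1]-p[1])-.0315,[.447,-.266],loss='soft_l1',f_scale=.002);print(n,'cup',len(Q),f.x.round(4),Q[:,2].mean().round(4))
    for l in ('mould','glaze_jar','rib'):
        for r in imaging.masks_of(n,l)[:1]: print(n,l,round(r['p'],2),np.median(cloud(n,d,r['mask'])[0],0).round(3))
    c=[[.58,-.06,.08],[.55,-.05,.05]][n=='top']; c=proj(n,c)[0].astype(int); w=80; out.append(cv2.resize(im[c[1]-w:c[1]+w,c[0]-w:c[0]+w],(400,400),interpolation=2))
save('fin.png',np.hstack(out))
E
```

```text
22.8 q [-0.252  0.405  1.595 -0.002  1.152 -1.026] p [ 0.6601 -0.054   0.1054] w 0.0163 F [-18.2  -6.9  11.5]
[[-0.01   0.714  0.7  ]
 [ 0.001  0.7   -0.714]
 [-1.    -0.006 -0.007]]
r 0.10981149410119011 angle 0.9143267894881024 tang F -17.806279071619684
side cup 67 [ 0.4454 -0.2664] 0.0831
side mould 0.64 [0.574 0.462 0.04 ]
side glaze_jar 0.6 [ 0.706 -0.263  0.083]
side rib 0.49 [ 0.553 -0.512  0.007]
top cup 67 [ 0.4459 -0.2673] 0.0835
top mould 0.74 [0.575 0.456 0.034]
top glaze_jar 0.94 [ 0.717 -0.26   0.081]
top rib 0.71 [ 0.56  -0.515  0.007]
```

View pics/fin.png

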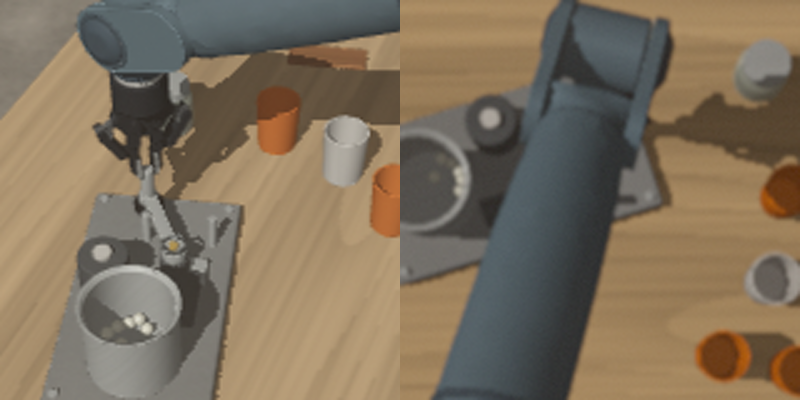

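The arm is hard against its stop pin, the cup is standing, the balls are in the pot and the bystanders haven't moved, so I'm handing in.

```bash
python3 -c "
from bench import ticket; print(ticket.hand_in())"
```

```text
the job is handed in; nothing more can be done
None
```

I poured all six balls into the mill pot and stood the empty cup back on the bench within about 4 mm of where it started. I then gripped the clutch post, swung the arm to its stop and handed in at about 23 s, still holding it there.

- **Balls:** in the side picture after the pour I counted six in the pot, three lit and three in shadow. The networks' ball detections didn't match them and were no help, so this rests on the picture.
- **Cup:** it stands upright at about (0.446, -0.267), with its rim level at the height expected for a standing cup, and nothing touches it.
- **Clutch arm:** I estimated 0.91 rad from the post position, using my fitted mill pose. That is just past the nominal 0.9, within my measurement error. The last 2 mm I commanded moved the post only 0.4 mm and raised the push to about 18 N, so it is on the stop.
- **Bystanders:** the top camera puts the mould, jar and rib within 1–2 mm of where they started. The side camera put the jar about 20 mm off; I took that as the arm partly hiding it.
- **Grip width:** it read 4–7 mm narrower than the real diameters, both on the cup and on the post. Both held firmly.

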